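# Slide the serving board out over the riser's edge

### The arm

A 7-joint arm with a two-finger parallel gripper is mounted at the origin on the work surface. World frame = base frame: x ahead of the robot, y to its left, z up, the work surface at z = 0. Lengths are in m, angles in rad, forces in N, time in s.
With the tool pointing down it reaches from about 0.375 to 0.925 m from the base axis. Payload 3.1 kg.
Tool frame: the origin (TCP) lies on the centre line of the jaws, within the pads' length; the fingertips stand 22 mm ahead of it and the grasp point (between the pads) lies 3 mm ahead of it; z points along the fingers, y is the line along which they close (so a half turn about z gives the same grasp; the last joint's range is limited). The gripper opens to 85 mm and grips with 20 to 120 N. Pads are 22 mm wide; open, the fingers measure 114 mm over their backs; the gripper's body (76 mm by 85 mm) begins 54 mm behind the grasp point. The pads swing forward as they close: fully open they stand 13 mm farther back than shut.
Start: joints at [1.135, 0.383, 0.044, 1.598, -0.018, 1.161, -0.05], TCP at [0.215, -0.613, 0.253] pointing down, gripper open.
Joint ranges: [-2.61, 2.61], [-0.41, 2.15], [-1.48, 1.57], [0, 2.5], [-1.57, 4.71], [0.05, 1.97], [-2.85, 2.85]. Speed limits (rad/s): [2.79, 2.79, 3.14, 3.14, 3.14, 3.14, 3.14].

### API

Orientations are given as [roll, pitch, yaw] about the fixed x, y, z axes, in that order (R = Rz(yaw) Ry(pitch) Rx(roll)).
In Python, from workcell import monitor, eyes, order, finder gives the robot as it stands.
- The arm moves only by the tool jog_arm, never from a script. Its argument "moves" is text: rows parted by semicolons, each of 7 numbers parted by spaces: the gripper command: -1 is fully open, 1 is shut, values between are in proportion, then the shift along the tool's x, y, z in cm, then the turn, a rotation vector about the tool's x, y, z in degrees. In form: hand tx ty tz wx wy wz; .... A call has 1 to 20 rows; each row shifts and turns the commanded pose from where the row before left it, along the tool's axes as they then stand; what a row does not reach is not made up. A row lasts 1/10 s, in which the tool goes at most 50 mm and 8.59 degrees, less where a joint would pass 70% of its speed; a pose out of reach is approached as far as the arm can. A call is refused whole if a number of a shift passes 5 or a number of a turn 8.59, either way. A call with a gripper value outside its range is refused whole. The fingers move at their own pace and stop on an object; the grip force is fixed at half the most. Time passes only in rows, so rows that do not move let the fingers close. It gives the time, the measured TCP pose, the force, the opening and the grip force at its end, in the units of the state.
- monitor.get_state(): the state, without advancing time (a new reading comes with each control period).
- eyes.capture(name): name is "scene" or "top" or "wrist"; returns a dict with "image" (384x512x3 uint8, red, green, blue), "mtx" (3x3 intrinsics, pixels), "origin" and "orientation" of the camera in the world. Camera axes: x right, y down, z forward; pixel columns grow to the right and rows downward; lengths in m; the calibration is good to about 2 mm. A picture is of the moment at which its call begins. There is no depth.
- order.job_done(): hands the job in; it is judged then, once.
Trained networks look in a picture, given as the dict that the camera call returned (one of the last four; its "shot" number tells which), for a name from the list of things; names that differ only in an ending like _2 or _b are one class to them, and where a whole thing is asked for, a point or a joint stands for the part that bears it (a point fixed in the world has none). Each returns a list of dicts, best first, with "conf" (0 to 1); they miss things now and then, are a little off and sometimes report something else, mostly with a low value. They report only what shows in the picture. A call takes as long as a camera call. They do not tell look-alikes from the thing itself.
- finder.cut_out(picture, name): "mask" (384x512 bool, what is visible of it) and "extent" ([centre column, centre row, width, height] in pixels, round what is visible of it).
The state is a dict: "time_s": time; "q": joint angles; "qvel": joint speeds; "tau": joint torques, N m; "ee_pos": TCP position; "eef_rot": TCP orientation; "wrist_force": force on the tool from outside, world axes, zero at the start; "ft_torque": the same for the moment, N m; "width": finger opening in m; "grasp_force": force on a finger pad.
Only numpy, scipy, OpenCV 4.12 (cv2) and the standard library are available. Lean on these libraries where they do the work, as an engineer would, in place of code of your own. Each camera call takes 0.05 s, during which the arm holds its last target. There are 200 camera calls.

### The job

Push the wooden board, with the bowl standing on it, along the top of the metal riser towards the guests' side (the side away from the robot) until it hangs 4 cm over the riser's edge along its whole front, give or take 1 cm, so that a guest can take hold of it. Only push the board with the fingers: do not lift it, do not touch the bowl but let it ride along in its place, let nothing tip or fall, and leave the bowl stack, the sauce bottle and the cup where they are. When done, move the hand clear.

Things in the scene. Friction and masses are not known exactly. Their poses are not given: they have to be found in the camera images.
- riser: Fixed metal serving riser standing on the counter: flat top 320 mm deep (its x) by 500 mm wide (its y), 60 mm high, no rim. Origin at the centre of its underside; x points away from the robot towards the guests, z up. Its yaw varies.
- riser_edge (a point): Middle of the riser's top guest-side edge, 160 mm from the riser's centre, 60 mm above the counter. Axes as the riser's: x points outward over the edge, y along the edge, z up.
- board: Loose wooden serving board lying flat on the riser: 180 mm long (its x), 150 mm wide (its y), 12 mm thick, about 0.2 to 0.4 kg, slides with friction on the riser. Origin at the centre of its underside; x points to its front, guest-side edge (90 mm away; the rear edge on the robot's side is 90 mm the other way), z up. It starts fully on the riser, a little askew.
- board_corner_left (a point): Front left corner of the board's underside (board x +90 mm, y +75 mm). Axes as the board's.
- board_corner_right (a point): Front right corner of the board's underside (board x +90 mm, y -75 mm). Axes as the board's.
- board_spot (a point): Point on the board's top, 25 mm forward of the board's centre, where the bowl stands. Axes as the board's.
- bowl: Loose white ceramic bowl standing on the board's front half: 90 mm across the rim, 45 mm high, about 0.15 kg. Origin at the centre of its underside, z up. It rides along with the board by friction alone.
- bowl_stack: Bystander: stack of white bowls standing on the riser beside the board, 96 mm across, 84 mm high. Origin at the centre of its underside, z up.
- sauce: Bystander: brown glass sauce bottle with a black cap standing on the riser on the other side of the board, 52 mm across, 130 mm high. Origin at the centre of its underside, z up.
- cup: Bystander: grey plastic cup standing on the counter beside the riser, 72 mm across the rim, 85 mm high. Origin at the centre of its underside, z up.
Not all that is in view belongs to the job. Several things have the shape of the board; the one meant has the colours described above.

How it is judged:
At the end, for the whole second after the job is handed in: Both front corners of the board are 30 to 50 mm beyond the riser's guest-side edge and within 4 mm of the riser's top level, within the riser's width; the board and bowl are at rest, the bowl upright and within 25 mm of its spot on the board (x of board_corner_left in the frame of riser_edge between 0.03 and 0.05 m and z of board_corner_left in the frame of riser_edge between -0.004 and 0.004 m and x of board_corner_right in the frame of riser_edge between 0.03 and 0.05 m and z of board_corner_right in the frame of riser_edge between -0.004 and 0.004 m and y of board_corner_right in the frame of riser_edge above -0.25 m and y of board_corner_left in the frame of riser_edge below 0.25 m and linear speed of each of board, bowl below 0.01 m/s and horizontal distance between bowl and board_spot below 0.025 m and angle between bowl's own z axis and vertical below 0.15 rad and z of bowl in the frame of board between 0.007 and 0.017 m); the robot touches nothing.
It fails at once if the board is lifted off the riser (z of board in the frame of riser_edge above 0.012 m).
It fails at once if the board tips or falls over the edge (angle between board's own z axis and vertical above 0.12 rad or z of board in the frame of riser_edge below -0.012 m).
It fails at once if the robot touches the bowl on the board (contact force between any of the fingers, the arm and bowl above 0.5 N).
It fails at once if the bowl is lifted, tipped or shifted off its place on the board (z of bowl in the frame of board above 0.024 m or angle between bowl's own z axis and vertical above 0.3 rad or horizontal distance between bowl and board_spot above 0.03 m).
It fails at once if the bowl stack, the sauce bottle or the cup is disturbed (distance of any of bowl_stack, sauce, cup from where it was at the start of the episode above 0.015 m or angle between any of bowl_stack, sauce, cup's own z axis and vertical above 0.3 rad).
It also fails if it takes over 42 s, if anything falls off the work surface, if the arm or the gripper's body presses on something with over 40 N, if the wrist force passes 120 N, or if a joint passes its speed limit or range.

## Working session

There is one attempt and no reset: what is moved stays moved. The work goes in short steps, Python scripts to look and compute and a tool call to move; the robot and the scene stay as the last step left them, time stands still between calls to the robot, and variables do not carry over. Pictures are saved under pics/ and viewed, at most 10 in all, crops included, and the job is handed in when it is done.

Besides the shell and the picture viewer there is one more tool, called after "Request:" as name(argument=value, ...), one argument or row to a line, values as JSON. jog_arm: Moves the arm, as the interface text tells. Its arguments: {"type":"object","properties":{"moves":{"type":"string"}},"required":["moves"]}

```bash
ls; mkdir -p pics; python3 - <<'E'
from workcell import monitor, eyes, order, finder
import cv2, numpy as np
s=monitor.get_state(); print({k:np.round(v,3) for k,v in s.items()})
for n in("scene","top"):
    p=eyes.capture(n); cv2.imwrite(f"pics/{n}0.png",p["image"][:,:,::-1])
    print(n,p["mtx"],p["origin"],p["orientation"],p["image"].shape)
    for t in("riser","board","bowl","bowl_stack","sauce","cup"):
        print(t,[(round(d["conf"],2),np.round(d["extent"])) for d in finder.cut_out(p,t)[:4]])
E
```

```text
pics
{'time_s': np.float64(0.0), 'q': array([ 1.135,  0.384,  0.044,  1.6  , -0.018,  1.161, -0.05 ]), 'qvel': array([ 0.   , -0.   , -0.   ,  0.   ,  0.001,  0.001, -0.001]), 'tau': array([-1.0000e-03, -4.3346e+01,  1.0240e+00, -2.4951e+01,  1.1000e-02,
        1.1000e-02,  0.0000e+00]), 'ee_pos': array([ 0.215, -0.612,  0.252]), 'eef_rot': array([-3.139,  0.   ,  0.338]), 'wrist_force': array([-0.262, -0.635,  0.57 ]), 'ft_torque': array([0.066, 0.046, 0.006]), 'grasp_force': np.float64(0.0), 'width': np.float64(0.085)}
scene [[380.13146543   0.         250.49951592]
 [  0.         380.13146543 195.06748729]
 [  0.           0.           1.        ]] [1.126799   0.17364046 1.01891552] [-2.54611255  0.00919815  1.75090493] (384, 512, 3)
riser [(0.85, array([230., 242., 201., 144.])), (0.25, array([231., 234.,  73.,  71.]))]
board [(0.98, array([192., 145.,  51.,  38.])), (0.8, array([ 88., 227.,  75.,  64.])), (0.79, array([287., 172.,  69.,  53.])), (0.57, array([232., 232.,  73.,  68.]))]
bowl [(0.61, array([226., 234.,  32.,  32.]))]
bowl_stack [(0.58, array([304., 234.,  39.,  40.]))]
sauce [(0.8, array([171., 201.,  24.,  36.])), (0.32, array([229., 234.,  70.,  73.]))]
cup [(0.74, array([412., 219.,  32.,  30.]))]
top [[356.90425356   0.         261.57168864]
 [  0.         356.90425356 194.23209287]
 [  0.           0.           1.        ]] [0.4417241  0.03695981 1.29066248] [-3.07215172  0.03186959 -1.58120597] (384, 512, 3)
riser [(0.71, array([276., 171., 159., 115.]))]
board [(0.69, array([276., 171., 158., 111.])), (0.68, array([278., 166.,  51.,  64.])), (0.67, array([403., 166.,  50.,  58.])), (0.66, array([344., 267.,  62.,  61.]))]
bowl [(0.94, array([280., 154.,  24.,  28.]))]
bowl_stack [(0.74, array([218., 162.,  31.,  33.])), (0.45, array([275., 166.,  53.,  59.]))]
sauce [(0.52, array([333., 173.,  20.,  21.]))]
cup [(0.96, array([132., 209.,  26.,  24.]))]
```

```bash
python3 - <<'E'
import cv2
a=cv2.imread("pics/top0.png");cv2.imwrite("pics/topc.png",cv2.resize(a[90:310,110:450],None,fx=2.35,fy=2.35,interpolation=cv2.INTER_CUBIC))
E
```

```text
(no output)
```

View pics/scene0.png

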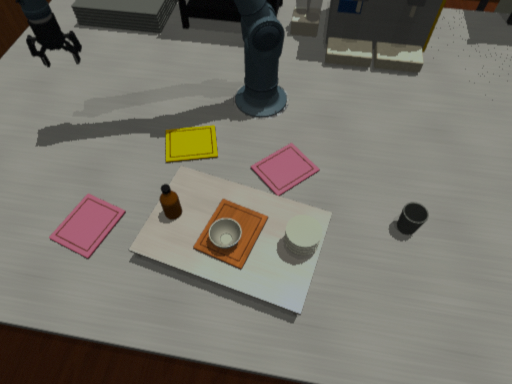

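View pics/topc.png

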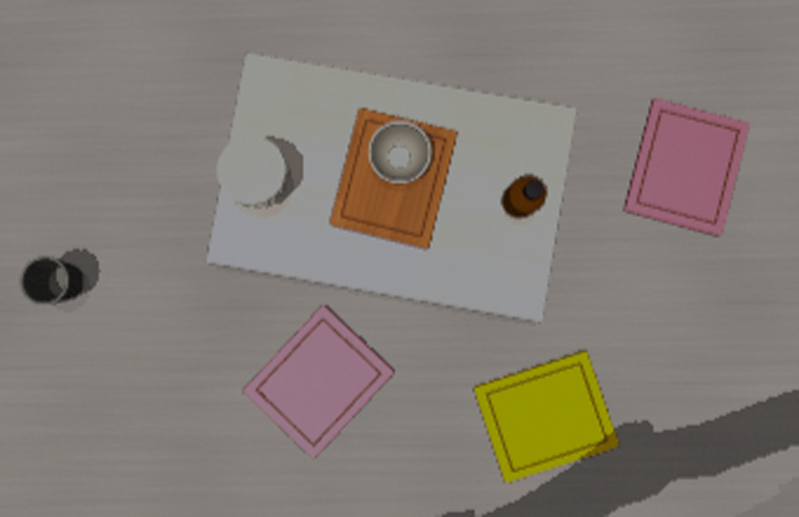

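The candidates shaped like the board, by top-view pixel, are:
- pink at (403,166)
- pink at (245,252)
- yellow at (344,267)
- wood-brown with the bowl on it, on the riser, at (278,166)

The wood-brown one fits the description, because it lies on the riser and carries the white bowl. The enlarged crop confirms it. The bowl stack is on its left and the sauce on its right.

```bash
cat > h.py <<'E'
import cv2, numpy as np
from scipy.spatial.transform import Rotation as Ro
from workcell import monitor, eyes, order, finder
def rays(p,uv):
    uv=np.atleast_2d(uv).astype(float); d=np.c_[uv,np.ones(len(uv))]@np.linalg.inv(p["mtx"]).T
    return np.array(p["origin"]), d@Ro.from_euler("xyz",p["orientation"]).as_matrix().T
def plane(p,uv,z):
    o,d=rays(p,uv); return o+d*((z-o[2])/d[:,2])[:,None]
def tri(p,a,q,b):
    o1,d1=rays(p,a);o2,d2=rays(q,b);out=[]
    for x,y in zip(d1,d2):
        t=np.linalg.lstsq(np.c_[x,-y],o2-o1,rcond=None)[0]; out.append((o1+x*t[0]+o2+y*t[1])/2)
    return np.array(out)
def big(m):
    n,l,s,_=cv2.connectedComponentsWithStats(cv2.morphologyEx(m.astype(np.uint8),cv2.MORPH_OPEN,np.ones((3,3))))
    return (l==1+np.argmax(s[1:,4])).astype(np.uint8)
def quad(m):
    """best 4 lines through the hull: corners (subpixel) from edge-line fits"""
    c=max(cv2.findContours(m,cv2.RETR_EXTERNAL,cv2.CHAIN_APPROX_NONE)[0],key=cv2.contourArea)
    h=cv2.convexHull(c); q=cv2.approxPolyN(h,4)[0].astype(float) 
    pts=c[:,0].astype(float); L=[]
    for i in range(4):
        a,b=q[i],q[(i+1)%4]; u=(b-a)/np.linalg.norm(b-a); n=np.array([-u[1],u[0]])
        s=(pts-a)@u; k=(abs((pts-a)@n)<2)&(s>4)&(s<np.linalg.norm(b-a)-4)
        cen=pts.mean(0); f=cv2.fitLine(pts[k].astype(np.float32),cv2.DIST_HUBER,0,.01,.01).ravel()
        n=np.array([-f[1],f[0]]); n*=np.sign((f[2:]-cen)@n); L.append((n,n@f[2:]+.5))
    return np.array([np.linalg.solve([L[i-1][0],L[i][0]],[L[i-1][1],L[i][1]]) for i in range(4)])
def masks(p,near):
    hsv=cv2.cvtColor(p["image"],cv2.COLOR_RGB2HSV).astype(int); H,S,V=hsv[...,0],hsv[...,1],hsv[...,2]
    wood=(H>4)&(H<17)&(S>130)&(V>90)
    return hsv,big(wood)
E
python3 - <<'E'
from h import *
P={}
for n in("top","scene"):
    p=eyes.capture(n);P[n]=p
    hsv,w=masks(p,None); q=quad(w); print(n,"board px",q.round(1).tolist(),w.sum()); print(plane(p,q,.072).round(4).tolist())
    r=finder.cut_out(p,"riser")[0]; m=big(r["mask"]); q=quad(m); print("riser",q.round(1).tolist()); print(plane(p,q,.06).round(4).tolist())
    v=(slice(None),slice(None))
    for u in ((230,130),(230,190),(210,180),(200,120)) if n=="top" else ((190,185),(240,270),(130,200),(200,275)): print(u,hsv[u[1],u[0]])
E
```

```text
top board px [[304.1000061035156, 145.6999969482422], [291.70001220703125, 195.1999969482422], [250.0, 184.60000610351562], [262.6000061035156, 135.39999389648438]] 1557
[[0.6925, -0.0734, 0.072], [0.5223, -0.028, 0.072], [0.5607, 0.1144, 0.072], [0.7312, 0.0692, 0.072]]
riser [[355.1000061035156, 136.1999969482422], [340.1000061035156, 226.39999389648438], [197.6999969482422, 201.5], [213.8000030517578, 112.0]]
[[0.7255, -0.2514, 0.06], [0.4142, -0.1918, 0.06], [0.5052, 0.2974, 0.06], [0.821, 0.2409, 0.06]]
(230, 130) [ 35  10 150]
(230, 190) [120   7 154]
(210, 180) [116  11 157]
(200, 120) [ 13  18 130]
scene board px [[267.6000061035156, 216.10000610351562], [241.10000610351562, 268.3999938964844], [192.5, 247.0], [222.39999389648438, 198.3000030517578]] 1840
[[0.5611, 0.1123, 0.072], [0.7335, 0.0679, 0.072], [0.6951, -0.0764, 0.072], [0.5232, -0.0308, 0.072]]
riser [[331.70001220703125, 212.3000030517578], [299.6000061035156, 314.79998779296875], [127.19999694824219, 250.6999969482422], [180.60000610351562, 166.0]]
[[0.508, 0.2954, 0.06], [0.8248, 0.2349, 0.06], [0.7324, -0.2557, 0.06], [0.4169, -0.1934, 0.06]]
(190, 185) [ 20  29 161]
(240, 270) [ 43  16 140]
(130, 200) [ 30  15 136]
(200, 275) [ 60  11 165]
```

The top and scene views agree to about 2 mm at the expected heights. In the riser frame the board's front is at about x = 0.099, and it is yawed by -4.3°. I plan to push it about 101 mm with the open fingers square to the riser, which will also straighten it. First I move above the space behind the board.

Request:
jog_arm(
  moves="-1 3.05 -3.27 0 0 0 0;-1 3.05 -3.27 0 0 0 0;-1 3.05 -3.27 0 0 0 0;-1 3.05 -3.27 0 0 0 0;-1 3.05 -3.27 0 0 0 0;-1 3.05 -3.27 0 0 0 0;-1 3.05 -3.27 0 0 0 0;-1 3.05 -3.27 0 0 0 0;-1 3.05 -3.27 0 0 0 0;-1 3.05 -3.27 0 0 0 0;-1 3.05 -3.27 0 0 0 0;-1 3.05 -3.27 0 0 0 0;-1 3.05 -3.27 0 0 0 0;-1 3.05 -3.27 0 0 0 0;-1 3.05 -3.27 0 0 0 0;-1 3.05 -3.27 0 0 0 0;-1 0 0 0 0 0 7.5;-1 0 0 0 0 0 7.5;-1 0 0 0 0 0 7.5;-1 0 0 0 0 0 7.5",
)

```text
time_s: 2.9
ee_pos: [0.5025, 0.0422, 0.2534]
eef_rot: [3.142, -0.0, -0.191]
wrist_force: [0.6, -0.3, -0.6]
width: 0.0853
grasp_force: 0.0
```

Request:
jog_arm(
  moves="-1 0 0 4 0 0 0;-1 0 0 4 0 0 0;-1 0 0 4 0 0 0;-1 0 0 3 0 0 0;-1 0 0 0 0 0 0;-1 0 0 0 0 0 0",
)

```text
time_s: 3.5
ee_pos: [0.5026, 0.0422, 0.1036]
eef_rot: [-3.141, 0.0, -0.186]
wrist_force: [0.6, 0.4, 0.9]
width: 0.0854
grasp_force: 0.0
```

```bash
python3 - <<'E'
from h import *
print(monitor.get_state()["ee_pos"])
p=eyes.capture("scene");cv2.imwrite("pics/s1.png",cv2.resize(p["image"][130:290,150:350,::-1],None,fx=3.7,fy=3.7,interpolation=cv2.INTER_CUBIC))
p=eyes.capture("wrist");cv2.imwrite("pics/w1.png",p["image"][:,:,::-1])
E
```

```text
[0.50255372 0.04218515 0.10355625]
```

View pics/s1.png

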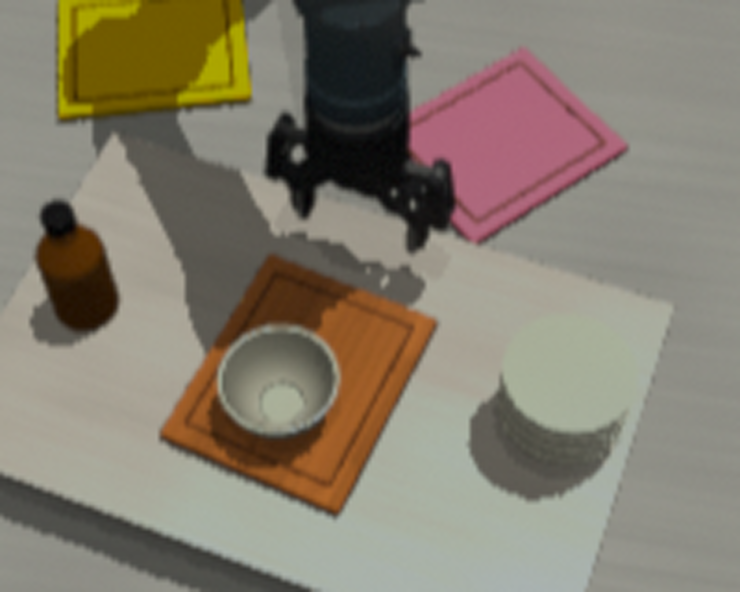

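View pics/w1.png

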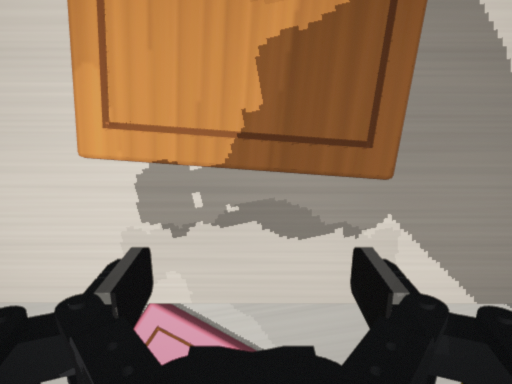

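The wrist view shows the board's rear edge along rows 155–178, squarely ahead of the two fingertips at about (135,250) and (370,250), with clear riser between. Now I descend gently to find the fingertip height.

Request:
jog_arm(
  moves="-1 0 0 0.8 0 0 0;-1 0 0 0.8 0 0 0;-1 0 0 0.3 0 0 0;-1 0 0 0 0 0 0",
)

```text
time_s: 4.0
ee_pos: [0.5018, 0.042, 0.0837]
eef_rot: [3.141, 0.001, -0.186]
wrist_force: [-0.2, -0.6, 0.7]
width: 0.0856
grasp_force: 0.0
```

Request:
jog_arm(
  moves="-1 0 0 0.3 0 0 0;-1 0 0 0 0 0 0",
)

```text
time_s: 4.2
ee_pos: [0.5022, 0.0421, 0.081]
eef_rot: [3.142, 0.001, -0.186]
wrist_force: [-0.3, 0.6, -0.1]
width: 0.0854
grasp_force: 0.0
```

Request:
jog_arm(
  moves="-1 0 0 0.3 0 0 0;-1 0 0 0 0 0 0",
)

```text
time_s: 4.4
ee_pos: [0.5022, 0.0421, 0.078]
eef_rot: [3.141, 0.0, -0.186]
wrist_force: [0.8, 0.2, 0.4]
width: 0.0856
grasp_force: 0.0
```

Request:
jog_arm(
  moves="-1 0 0 0.3 0 0 0;-1 0 0 0 0 0 0",
)

```text
time_s: 4.6
ee_pos: [0.5021, 0.042, 0.0749]
eef_rot: [3.141, 0.001, -0.186]
wrist_force: [-0.1, 0.5, 0.3]
width: 0.0854
grasp_force: 0.0
```

Request:
jog_arm(
  moves="-1 0 0 0.3 0 0 0;-1 0 0 0 0 0 0",
)

```text
time_s: 4.8
ee_pos: [0.5021, 0.0421, 0.0719]
eef_rot: [3.141, 0.001, -0.186]
wrist_force: [-0.3, -0.5, 1.4]
width: 0.0852
grasp_force: 0.0
```

Request:
jog_arm(
  moves="-1 0 0 0.2 0 0 0;-1 0 0 0 0 0 0",
)

```text
time_s: 5.0
ee_pos: [0.5022, 0.0421, 0.07]
eef_rot: [3.141, 0.0, -0.186]
wrist_force: [-0.3, 0.3, 0.5]
width: 0.0853
grasp_force: 0.0
```

Request:
jog_arm(
  moves="-1 0 0 -0.2 0 0 0;-1 0.3 0 0 0 0 0;-1 0.3 0 0 0 0 0;-1 0.3 0 0 0 0 0;-1 0.3 0 0 0 0 0;-1 0.3 0 0 0 0 0;-1 0.3 0 0 0 0 0;-1 0.3 0 0 0 0 0;-1 0.3 0 0 0 0 0;-1 0.3 0 0 0 0 0;-1 0.3 0 0 0 0 0;-1 0.3 0 0 0 0 0;-1 0.3 0 0 0 0 0;-1 0.3 0 0 0 0 0;-1 0.3 0 0 0 0 0;-1 0.3 0 0 0 0 0;-1 0.3 0 0 0 0 0",
)

```text
time_s: 6.7
ee_pos: [0.5498, 0.0335, 0.0722]
eef_rot: [-3.141, 0.0, -0.185]
wrist_force: [-1.6, -0.3, -1.2]
width: 0.0857
grasp_force: 0.9
```

```bash
cat > look.py <<'E'
from h import *
import sys
C=np.array([.6185,.022]); y=np.radians(-10.6); ex=np.array([np.cos(y),np.sin(y)]); ey=np.array([-ex[1],ex[0]])
f=lambda X: np.c_[(X[:,:2]-C)@ex*1000,(X[:,:2]-C)@ey*1000].round(1).tolist()
for n in("top","scene"):
    p=eyes.capture(n); _,w=masks(p,None); q=quad(w); print(n,"board riserframe mm",f(plane(p,q,.072)))
    b=finder.cut_out(p,"bowl")
    if b: print("bowl rim ctr",b[0]["conf"],f(plane(p,b[0]["extent"][:2],.117)))
    if len(sys.argv)>1: cv2.imwrite(f"pics/{n}{sys.argv[1]}.png",cv2.resize(p["image"][100:320,110:450,::-1],None,fx=2.3,fy=2.3))
s=monitor.get_state();print("tcp",f(s["ee_pos"][None]),s["ee_pos"],s["time_s"],s["wrist_force"])
E
python3 look.py 2
```

```text
Traceback (most recent call last):
  File "look.py", line 6, in <module>
    p=eyes.capture(n); _,w=masks(p,None); q=quad(w); print(n,"board riserframe mm",f(plane(p,q,.072)))
                                            ~~~~^^^
  File "h.py", line 25, in quad
    cen=pts.mean(0); f=cv2.fitLine(pts[k].astype(np.float32),cv2.DIST_HUBER,0,.01,.01).ravel()
                       ~~~~~~~~~~~^^^^^^^^^^^^^^^^^^^^^^^^^^^^^^^^^^^^^^^^^^^^^^^^^^^^
cv2.error: OpenCV(4.12.0) /io/opencv/modules/imgproc/src/linefit.cpp:50: error: (-215:Assertion failed) count > 0 in function 'fitLine2D_wods'
```

```bash
sed -i 's/(V>90)/(V>45)/' h.py; sed -i 's/for n in("top","scene")/for n in("scene",)/' look.py; python3 look.py 2
```

```text
scene board riserframe mm [[-57.1, 78.9], [122.2, 78.9], [122.4, -68.6], [-57.1, -70.9]]
bowl rim ctr 0.84 [[68.3, 8.1]]
tcp [[-68.9, -1.2]] [0.55057567 0.03349278 0.07261256] 6.85 [-1.52677772  0.84002494 -0.50332586]
```

View pics/scene2.png

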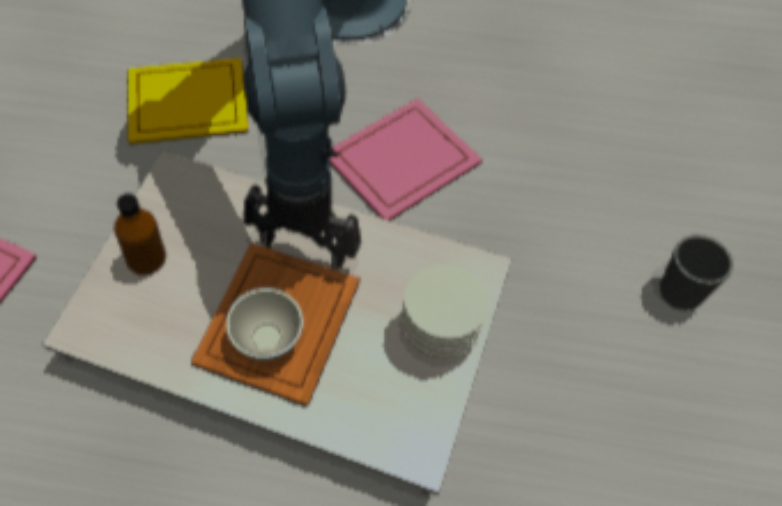

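```bash
python3 - <<'E'
from h import *
p=eyes.capture("scene")
X=plane(p,[226,234],.117)[0,:2]-[.6275,.0195]; a=np.radians(-14.9)
print("initial bowl in board", X@[np.cos(a),np.sin(a)],X@[-np.sin(a),np.cos(a)])
E
```

```text
initial bowl in board 0.03529052471909726 0.0035789428459050234
```

Request:
jog_arm(
  moves="-1 0.2 0 0 0 0 0;-1 0.3 0 0 0 0 0;-1 0.3 0 0 0 0 0;-1 0.3 0 0 0 0 0;-1 0.3 0 0 0 0 0;-1 0.3 0 0 0 0 0;-1 0.3 0 0 0 0 0;-1 0.3 0 0 0 0 0;-1 0.3 0 0 0 0 0;-1 0.3 0 0 0 0 0;-1 0.3 0 0 0 0 0;-1 0.3 0 0 0 0 0;-1 0.3 0 0 0 0 0;-1 0.3 0 0 0 0 0;-1 0.3 0 0 0 0 0;-1 0.3 0 0 0 0 0;-1 0.3 0 0 0 0 0;-1 0.2 0 0 0 0 0;-1 0 0 0 0 0 0",
)

```text
time_s: 8.8
ee_pos: [0.6015, 0.0235, 0.0723]
eef_rot: [-3.141, -0.001, -0.186]
wrist_force: [-2.1, -0.1, 1.5]
width: 0.0855
grasp_force: 1.0
```

```bash
python3 look.py
```

```text
scene board riserframe mm [[-5.1, 78.4], [174.4, 78.3], [174.3, -70.7], [-5.1, -70.2]]
bowl rim ctr 0.83 [[118.6, 3.2]]
tcp [[-17.0, -1.6]] [0.60150724 0.0235086  0.07230194] 8.9 [-0.11740045  1.46454763 -0.73574   ]
```

```bash
cat > edge.py <<'E'
from h import *
C=np.array([.6185,.022]); a=np.radians(-10.6); ex=np.array([np.cos(a),np.sin(a)]); ey=np.array([-ex[1],ex[0]])
p=eyes.capture("scene"); g=cv2.cvtColor(p["image"],cv2.COLOR_RGB2GRAY).astype(np.float32); R=Ro.from_euler("xyz",p["orientation"]).as_matrix()
xs=np.arange(.14,.19,.001)
for y in (-.22,-.19,-.16,-.13,.12,.15,.18,.21):
    X=np.c_[C+xs[:,None]*ex+y*ey,np.full(len(xs),.06)]; c=(X-p["origin"])@R; uv=(c/c[:,2:])@p["mtx"].T
    v=cv2.remap(g,uv[:,0].astype(np.float32)[None],uv[:,1].astype(np.float32)[None],cv2.INTER_CUBIC)[0]
    d=np.gradient(cv2.GaussianBlur(v[None],(7,1),1.5)[0]); i=np.argmin(d); k=slice(max(i-5,0),i+6); w=np.maximum(-d[k],0)
    print(y,"edge x mm",round(1000*(xs[k]@w)/w.sum(),1),round(float(d[i]),1))
E
python3 edge.py
```

```text
-0.22 edge x mm 159.0 -19.4
-0.19 edge x mm 158.5 -17.8
-0.16 edge x mm 158.8 -18.8
-0.13 edge x mm 159.3 -18.6
0.12 edge x mm 160.1 -19.7
0.15 edge x mm 159.9 -20.2
0.18 edge x mm 159.9 -20.6
0.21 edge x mm 160.0 -21.5
```

Request:
jog_arm(
  moves="-1 0.2 0 0 0 0 0;-1 0.3 0 0 0 0 0;-1 0.3 0 0 0 0 0;-1 0.3 0 0 0 0 0;-1 0.3 0 0 0 0 0;-1 0.3 0 0 0 0 0;-1 0.3 0 0 0 0 0;-1 0.3 0 0 0 0 0;-1 0.2 0 0 0 0 0;-1 0 0 0 0 0 0;-1 0 0 0 0 0 0",
)

```text
time_s: 10.05
ee_pos: [0.6261, 0.0188, 0.0723]
eef_rot: [-3.141, -0.002, -0.186]
wrist_force: [0.1, 1.0, 0.1]
width: 0.0858
grasp_force: 0.3
```

```bash
python3 look.py 3; python3 edge.py | sed -n '2p;7p'
```

```text
scene board riserframe mm [[19.4, 77.8], [199.2, 79.0], [199.0, -70.6], [20.0, -71.0]]
bowl rim ctr 0.84 [[143.6, 7.3]]
tcp [[8.0, -1.8]] [0.62603636 0.0187613  0.07252023] 10.15 [-0.15618854 -0.55412345 -0.78727898]
-0.19 edge x mm 158.5 -17.9
0.18 edge x mm 159.9 -21.3
```

View pics/scene3.png

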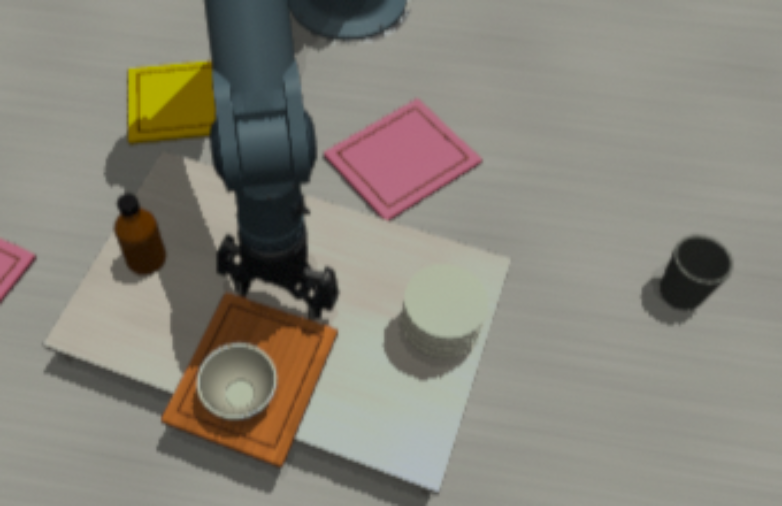

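The scene view shows the board overhanging the edge by about 40 mm along its whole front, with the bowl still in place and the bystanders unmoved. Now I back the hand away and up.

Request:
jog_arm(
  moves="-1 -0.5 0 0 0 0 0;-1 -2 0 0 0 0 0;-1 -3 0 0 0 0 0;-1 -2 0 -3 0 0 0;-1 0 0 -4 0 0 0;-1 0 0 -4 0 0 0;-1 0 0 -4 0 0 0;-1 -4 0 0 0 0 0;-1 -4 0 0 0 0 0;-1 0 0 0 0 0 0;-1 0 0 0 0 0 0",
)

```text
time_s: 11.3
ee_pos: [0.4722, 0.0477, 0.2225]
eef_rot: [3.141, -0.002, -0.185]
wrist_force: [0.1, -0.1, 0.0]
width: 0.0852
grasp_force: 0.0
```

```bash
python3 look.py; sed 's/"scene",/"top",/' look.py > l2.py; python3 l2.py; sed 's/"scene"/"top"/' edge.py > e2.py; python3 e2.py
```

```text
scene board riserframe mm [[19.5, 77.8], [199.4, 79.0], [198.8, -70.7], [20.3, -70.3]]
bowl rim ctr 0.89 [[141.8, 4.5]]
tcp [[-146.5, -1.5]] [0.47421078 0.04751249 0.22298324] 11.4 [ 1.03572644 -0.91089516 -1.03749823]
top board riserframe mm [[718.2, -703.8], [459.8, -736.8], [129.3, 1030.3], [437.5, 1101.4]]
bowl rim ctr 0.72 [[135.1, 6.2]]
tcp [[-146.3, -1.4]] [0.4744364  0.04750769 0.22278117] 11.5 [ 0.3625151  -0.09685215  0.20187584]
-0.22 edge x mm 156.3 -7.6
-0.19 edge x mm 156.3 -3.8
-0.16 edge x mm 157.4 -4.7
-0.13 edge x mm 155.7 -6.3
0.12 edge x mm 157.2 -5.4
0.15 edge x mm 158.4 -2.9
0.18 edge x mm 158.5 -4.4
0.21 edge x mm 158.4 -3.4
```

```bash
sed -i 's/(V>45)/(V>90)/' h.py; python3 l2.py
```

```text
top board riserframe mm [[195.6, -67.8], [18.6, -68.0], [17.7, 80.1], [194.7, 79.7]]
bowl rim ctr 0.92 [[132.9, 2.8]]
tcp [[-146.9, -1.5]] [0.47385255 0.04757717 0.22235598] 11.65 [0.02417269 0.00433933 1.05064345]
```

Both views give an overhang of about 39–40 mm with the front square to the edge, so I am handing it in.

```bash
python3 -c "
from workcell import order
print(order.job_done())"
```

```text
the job is handed in; nothing more can be done
None
```

The board now hangs about 4 cm over the riser's guest-side edge along its whole front (39–40 mm in both camera views), with the bowl still in place on it. The hand is clear and the job is handed in; no verdict came back.

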